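# Load the cover plate and hold the clamp at three clicks

### The arm

A 6-joint arm with a two-finger parallel gripper is mounted at the origin on the work surface. World frame = base frame: x ahead of the robot, y to its left, z up, the work surface at z = 0. Lengths are in m, angles in rad, forces in N, time in s.
With the tool pointing down it reaches from about 0.375 to 0.975 m from the base axis. Payload 3.8 kg.
Tool frame: the origin (TCP) lies at the very end of the fingers, on their centre line; the grasp point (between the pads) lies 19 mm behind it; z points along the fingers, y is the line along which they close (so a half turn about z gives the same grasp; the last joint's range is limited). The gripper opens to 85 mm and grips with 20 to 120 N. Pads are 22 mm wide; open, the fingers measure 114 mm over their backs; the gripper's body (76 mm by 85 mm) begins 54 mm behind the grasp point. The pads swing forward as they close: fully open they stand 13 mm farther back than shut.
Start: joints at [-0.037, 0.264, 1.604, -0, 1.274, -0.037], TCP at [0.675, -0, 0.231] pointing down, gripper open.
Joint ranges: [-2.63, 2.63], [-0.94, 2.18], [0.31, 2.57], [-1.31, 4.45], [0, 2.66], [-2.55, 2.55]. Speed limits (rad/s): [2.57, 2.57, 3.14, 3.14, 3.14, 3.14].

### API

Orientations are given as a rotation vector (axis times angle).
In Python, from workcell import read_state, read_camera, calibration, finish_job gives the robot as it stands.
- The arm moves only by the tool step_arm, never from a script. Its argument "commands" is a list of rows, each an object of numbers: "fingers": the gripper's target within -1 to 1 (shut at 1, half-way at 0, fully open at -1); "dx", "dy", "dz": the shift along the tool's x, y, z in m; "roll": the turn about the tool's z in degrees. In form: [{"fingers": .., "dx": .., "dy": .., "dz": .., "roll": ..}, ...]. A call has 1 to 8 rows; each row is the pose to reach, as a shift and turn from the pose commanded when the call began, along the tool's axes at that moment; what a row does not reach only later rows make up. A row lasts 1/8 s, in which the tool goes at most 62.5 mm and 10.7 degrees, less where a joint would pass 70% of its speed; a pose out of reach is approached as far as the arm can. A call with a gripper value outside its range is refused whole. The fingers move at their own pace and stop on an object; "squeeze" is the grip in N (left out, the last holds). Time passes only in rows, so rows that repeat a pose let the fingers close. It gives the time, the measured TCP pose, the force, the opening and the grip force at its end, in the units of the state.
- read_state(): the state, without advancing time (a new reading comes with each control period).
- read_camera(name): name is "scene" or "side" or "wrist"; returns (picture, depth): 384x512x3 uint8, blue, green, red; 384x512 float32, m along the optical axis (not along the pixel's ray), 0 where there is no reading.
- calibration(name): a dict with "intrinsics" (3x3 intrinsics, pixels), "world_to_cam" (4x4, takes a point from world to camera coordinates). Camera axes: x right, y up, looking along -z (the intrinsics and any distortion apply to the point x, -y, -z); pixel columns grow to the right and rows downward; lengths in m; the calibration is good to about 2 mm. A picture is of the moment at which its call begins: read the wrist's pose just before it. calibration takes no time and is no camera call; for the wrist camera it gives the pose at the moment of the call.
- finish_job(): hands the job in; it is judged then, once.
The state is a dict: "time": time; "q": joint angles; "joint_vel": joint speeds; "joint_torque": joint torques, N m; "tool_pos": TCP position; "tcp_rot": TCP orientation; "wrist_force": force on the tool from outside, world axes, zero at the start; "torque": the same for the moment, N m; "width": opening from 0.0 (shut) to 1.0 (fully open); "grip_force": force on a finger pad.
Only numpy, scipy, OpenCV 4.12 (cv2) and the standard library are available. Lean on these libraries where they do the work, as an engineer would, in place of code of your own. Each camera call takes 0.05 s, during which the arm holds its last target. There are 200 camera calls.

### The job

Lay the black plate with the bar handle fully home in the nest of the white clamping frame and let go of it. Then pull the frame's ratchet lever round by its upright post exactly three clicks from its home stop, without going past into the fourth click, and finish while still holding it there, because it springs back if released. The plate must stay home in the nest, and the other things on the bench must be left where they are.

Things in the scene. Friction and masses are not known exactly. Their poses are not given: they have to be found in the camera images.
- plate: loose black plate, 84 mm (its x) x 120 mm (its y) x 8 mm thick, about 0.16 kg, with an upright aluminium bar handle in the middle of its top: 12 mm wide (x), 50 mm long (y), its top 31 mm above the plate's underside. Origin: centre of the underside, z up. It starts flat on the bench to the robot's right (-y side). Either way round fits the nest
- frame: fixed white clamping frame on the bench: a slab 150 mm (x, from -75 to 75) x 290 mm (y, from -95 to 195), 12 mm thick, with the nest on it. Origin: on the bench surface under the nest's centre; z up. The lever's pivot is at (0, 118) mm in this frame
- nest (a point): centre of the nest's floor, 12 mm above the bench. The nest is a rectangular recess 91 mm (frame's x) x 127 mm (frame's y), with walls 8 mm high and 12 mm thick; the plate has 3.5 mm of play all round and lies flush with the walls when home
- lever: dark steel lever on a vertical pivot; origin on the pivot axis at bench height, z up, x along the arm (14 mm wide, 30 to 38 mm above the bench) to the post. At its home stop x points 1.152 rad anticlockwise (from above) from the frame's x axis; it is advanced anticlockwise, to at most 1.4 rad from home. A return spring always drives it back home
- post (a point): top centre of the lever's round upright post (14 mm diameter, 38 to 78 mm above the bench), 95 mm from the pivot; pinch it from above, it may turn in the fingers. The spring pulls back with about 5 N here at home and 7.5 N at three clicks; as the arm meets each pin the resistance rises by about 4 N, then falls to about 4 N under the spring's pull as it snaps over
- pad (a point): rubber pad under the end of the lever's second arm, the clamp finger, 72 mm from the pivot; it swings in over the plate's edge as the lever is pulled, clearing a seated plate by 2.5 mm
- sector: fixed aluminium sector under the lever's arm; origin on the pivot, 12 mm above the bench, z up, yaw up to 0.12 rad either way from the frame's. A sprung pawl under the arm clicks as the arm passes over each of its six upright pins (5 mm diameter, 50 mm from the pivot), at 1.502, 1.702, 1.902, 2.102, 2.302, 2.502 rad from its x axis; three clicks made: arm midway between pins 3 and 4
- clip_bin: black open parts bin, 110 x 90 x 55 mm, bystander; origin under its centre
- pin_bin: second black open parts bin, same size, bystander; origin under its centre
- tape_roll: clear roll of tape lying flat, 80 mm across, 24 mm high, bystander
- flux_bottle: white bottle, 42 mm across, 100 mm high, standing, bystander
- driver: screwdriver lying down, 170 mm long, bystander
- spare_clamp: spare clamp: a black strip 55 x 14 x 6 mm with a steel thumb nut, 26 mm high, bystander
- iron_stand: dark steel stand with a tip-cleaning cup, 100 x 75 x 41 mm, bystander
Things that resemble listed ones, but are neither listed nor needed, are in the scene too. Leave any blue, pink or red look-alike of the plate alone.

How it is judged:
By the outcome, as a careful person would: the job done as asked, in the order asked, and still so for the second after the job is handed in, while the arm keeps its last pose, push and grip.
It also fails if it takes over 64 s, if anything falls off the work surface, if the arm or the gripper's body presses on something with over 40 N, if the wrist force passes 120 N, or if a joint passes its speed limit or range.

## Working session

There is one attempt and no reset: what is moved stays moved. The work goes in short steps, Python scripts to look and compute and a tool call to move; the robot and the scene stay as the last step left them, time stands still between calls to the robot, and variables do not carry over. Pictures are saved under pics/ and viewed, at most 10 in all, crops included, and the job is handed in when it is done.

Besides the shell and the picture viewer there is one more tool, called after "Emit:" as a command line: name --argument value ..., lists and objects as JSON in quotes. step_arm: Moves the arm, as the interface text tells. Its arguments: {"type":"object","properties":{"commands":{"type":"array","items":{"type":"object","properties":{"fingers":{"type":"number"},"dx":{"type":"number"},"dy":{"type":"number"},"dz":{"type":"number"},"roll":{"type":"number"}}}},"squeeze":{"type":"number"}},"required":["commands"]}

```bash
mkdir -p pics; ls
cat > h.py <<'E'
import numpy as np, cv2
from workcell import *
def snap(n,f):
    c=calibration(n); p,d=read_camera(n); cv2.imwrite('pics/'+f+'.png',p)
    np.savez('pics/'+f+'.npz',p=p,d=d,K=c['intrinsics'],T=c['world_to_cam']); return p,d
def load(f):
    z=np.load('pics/'+f+'.npz'); return z['p'],z['d'],z['K'],z['T']
def px2w(f,u,v,z=None):
    p,d,K,T=load(f); r=np.array([(u-K[0,2])/K[0,0],(v-K[1,2])/K[1,1],1.])*[1,-1,-1]
    Ti=np.linalg.inv(T); o=Ti[:3,3]; w=Ti[:3,:3]@r
    if z is None:
        a=d[max(0,int(v)-1):int(v)+2,max(0,int(u)-1):int(u)+2]; a=a[a>0]; s=np.median(a) if len(a) else np.nan
    else: s=(z-o[2])/w[2]
    return o+s*w
def w2px(f,P):
    p,d,K,T=load(f); c=(T@np.append(P,1))[:3]*[1,-1,-1]; c=K@c; return c[:2]/c[2]
E
python3 - <<'E'
from h import *
for n in('scene','side','wrist'):
    snap(n,n+'0'); c=calibration(n); print({k:(v if k!='world_to_cam' else np.linalg.inv(v).round(3)) for k,v in c.items()})
a=cv2.imread('pics/scene0.png');b=cv2.imread('pics/side0.png')
cv2.imwrite('pics/s0.png',cv2.resize(a,(800,600),interpolation=cv2.INTER_CUBIC))
print(read_state())
E
```

```text
pics
{'intrinsics': array([[419.01255051,   0.        , 254.69179032],
       [  0.        , 419.01255051, 194.77010782],
       [  0.        ,   0.        ,   1.        ]]), 'world_to_cam': array([[ 0.273, -0.749,  0.603,  1.316],
       [ 0.962,  0.208, -0.178, -0.262],
       [ 0.008,  0.629,  0.777,  1.147],
       [ 0.   ,  0.   ,  0.   ,  1.   ]])}
{'intrinsics': array([[354.22260918,   0.        , 254.37642358],
       [  0.        , 354.22260918, 185.99291291],
       [  0.        ,   0.        ,   1.        ]]), 'world_to_cam': array([[-0.988,  0.108, -0.109,  0.394],
       [-0.153, -0.663,  0.733,  0.64 ],
       [ 0.007,  0.741,  0.672,  0.692],
       [ 0.   ,  0.   ,  0.   ,  1.   ]])}
{'intrinsics': array([[311.1921859 ,   0.        , 260.05323196],
       [  0.        , 311.1921859 , 188.57159922],
       [  0.        ,   0.        ,   1.        ]]), 'world_to_cam': array([[ 1.   ,  0.   ,  0.004,  0.676],
       [-0.001,  0.95 ,  0.313,  0.08 ],
       [-0.003, -0.313,  0.95 ,  0.374],
       [ 0.   ,  0.   ,  0.   ,  1.   ]])}
{'time': 0.15, 'q': array([-3.69121500e-02,  2.64585661e-01,  1.60509528e+00,  2.65685614e-05,
        1.27370535e+00, -3.68874870e-02]), 'joint_vel': array([-1.08303388e-03, -2.61967047e-03, -3.60260774e-03, -1.04951774e-03,
       -5.61412683e-06, -9.78045178e-04]), 'joint_torque': array([-4.44535381e-04, -5.15905774e+01, -3.67958951e+01, -2.06692371e-04,
        8.09489022e-03,  2.50629785e-05]), 'tool_pos': array([6.74414873e-01, 2.03967751e-05, 2.30225394e-01]), 'tcp_rot': array([-2.22053559e+00, -2.22046351e+00,  1.88735237e-03]), 'wrist_force': array([-0.1586592 ,  0.329279  ,  0.33762165]), 'torque': array([0.01225109, 0.02082757, 0.02087345]), 'grip_force': 0.0, 'width': 0.9968910528496766}
```

View pics/s0.png

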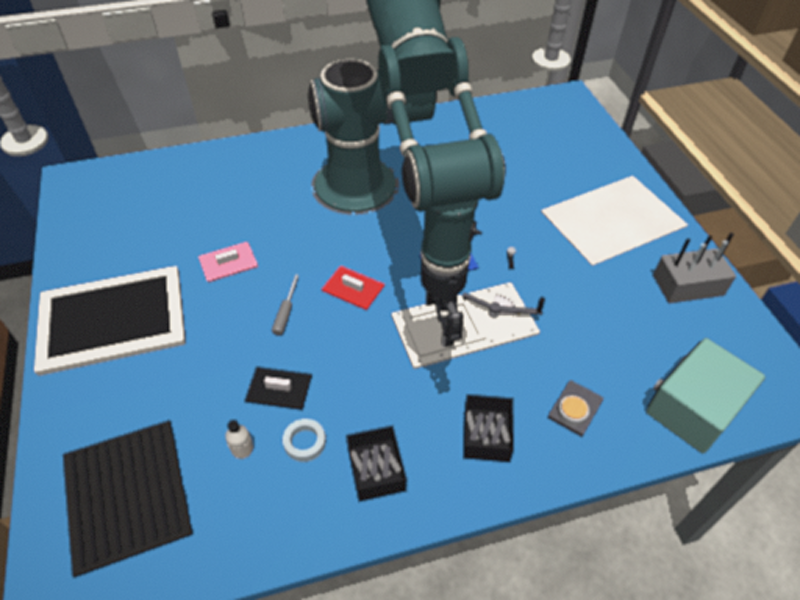

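View pics/side0.png

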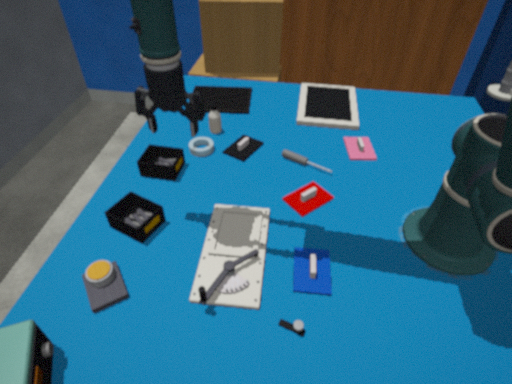

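The scene view (shown at 800x600) has these plate candidates: black plate with bar (279,387), pink (228,260), red (353,287), blue (side view 312,270), ribbed mat (127,495) and white-framed black panel (110,315). I choose the black one with the bar at (279,387). The frame is at side (232,255), with the lever post near side (205,295).

Run:
```python
from h import *
a=cv2.imread('pics/scene0.png')[220:280,140:220];b=cv2.imread('pics/side0.png')[195:315,180:290]
a=cv2.resize(a,(400,300),interpolation=cv2.INTER_CUBIC)
b=cv2.resize(b,None,fx=5,fy=5,interpolation=cv2.INTER_CUBIC)[:600]
o=np.zeros((600,800,3),np.uint8);o[:300,:250]=a[:,75:325];o[:,250:]=b[:, :550];cv2.imwrite('pics/c1.png',o)
# plate mask
for f,box in(('scene0',(225,275,150,210)),('side0',(130,165,218,268))):
    p,d,K,T=load(f);P=[]
    for v in range(box[0],box[1]):
        for u in range(box[2],box[3]):
            w=px2w(f,u,v)
            P.append(np.r_[w,p[v,u]])
    P=np.array(P);m=(P[:,3:].max(1)<60)&(P[:,2]<.02); q=P[m,:2].astype(np.float32)
    print(f,m.sum(),cv2.minAreaRect(q),P[m,2].mean())
    h=(P[:,2]>.022)&(P[:,2]<.04); print('handle',h.sum(),cv2.minAreaRect(P[h,:2].astype(np.float32)) if h.sum() else 0,P[h,2].max() if h.sum() else 0)
```

```text
scene0 604 ((0.5741568207740784, -0.29405105113983154), (0.11291661113500595, 0.07772363722324371), 65.98101043701172) 0.007956134428964713
handle 155 ((0.6317471265792847, -0.28165099024772644), (0.15638050436973572, 0.05577946826815605), 19.03468132019043) 0.03246702223891762
side0 349 ((0.5707129240036011, -0.2891652584075928), (0.10884934663772583, 0.0750826746225357), 64.9672622680664) 0.0071805938503736655
handle 49 ((0.5715286135673523, -0.2941170930862427), (0.04723657667636871, 0.012882476672530174), 66.03340148925781) 0.03173907479197746
```

View pics/c1.png

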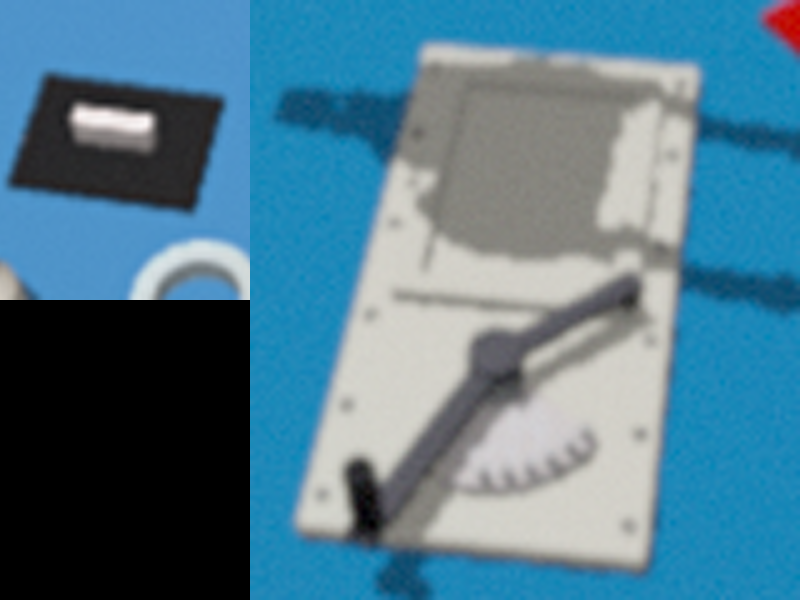

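The crop confirms the plate: plain black with a bar handle. The frame's slab corners are at crop pixels (422,45), (700,65), (648,562) and (298,525). The pivot is at (497,355) and the post top at (357,465).

Run:
```python
from h import *
w=lambda x,y,z:px2w('side0',180+(x-250)/5-.0,195+y/5,z)[:2]
A,B,C,D=[w(*q,.012) for q in((422,45),(700,65),(648,562),(298,525))]
print(A,B,C,D,[np.linalg.norm(x) for x in(A-B,B-C,C-D,D-A)])
ctr=(A+B+C+D)/4; yv=(C+D-A-B); yv/=np.linalg.norm(yv); 
print('ctr',ctr,'yaw',np.degrees(np.arctan2(-yv[0],yv[1])),'nest',ctr-.05*yv,'pivot',ctr+.068*yv)
print('pivot',w(497,350,.04),'post',w(357,465,.078))
```

```text
[ 0.59991408 -0.01282753] [ 0.44960403 -0.02194743] [0.43619513 0.26702806] [0.58427031 0.27352533] [np.float64(0.1505864671508599), np.float64(0.2892864229727311), np.float64(0.14821765592130082), np.float64(0.28677986272008327)]
ctr [0.51749588 0.12644461] yaw 2.890840750315832 nest [0.52001755 0.07650823] pivot [0.51406642 0.19435807]
pivot [0.51439728 0.19311707] post [0.5504725  0.28054468]
```

Emit:
step_arm --commands '[{"fingers": -1,"dx": -0.06,"dy": -0.02,"dz": 0,"roll": 8},{"fingers": -1,"dx": -0.12,"dy": -0.05,"dz": 0,"roll": 16},{"fingers": -1,"dx": -0.18,"dy": -0.08,"dz": 0,"roll": 24},{"fingers": -1,"dx": -0.24,"dy": -0.1,"dz": 0,"roll": 24},{"fingers": -1,"dx": -0.293,"dy": -0.103,"dz": 0,"roll": 24},{"fingers": -1,"dx": -0.293,"dy": -0.103,"dz": 0,"roll": 24},{"fingers": -1,"dx": -0.293,"dy": -0.103,"dz": 0.06,"roll": 24},{"fingers": -1,"dx": -0.293,"dy": -0.103,"dz": 0.06,"roll": 24}]'

```text
time: 1.15
tool_pos: [0.5679, -0.29, 0.1652]
tcp_rot: [-2.625, -1.705, 0.009]
wrist_force: [-0.3, 1.1, -0.9]
width: 0.998
grip_force: 0.0
```

Run:
```python
from h import *
s=read_state();print(s['tool_pos'],s['tcp_rot']);p,d=snap('wrist','w1'); snap('scene','scene1')
p,d,K,T=load('w1');Ti=np.linalg.inv(T)
v,u=np.mgrid[0:384,0:512];r=np.stack([(u-K[0,2])/K[0,0]*d,-(v-K[1,2])/K[1,1]*d,-d],-1)
W=r@Ti[:3,:3].T+Ti[:3,3]
near=(np.hypot(W[...,0]-.5725,W[...,1]+.293)<.085)&(d>0)
h=near&(W[...,2]>.026)&(W[...,2]<.036)&(np.hypot(W[...,0]-.5725,W[...,1]+.293)<.045);R=cv2.minAreaRect(W[h][:,:2].astype(np.float32));print(h.sum(),R,W[h][:,2].mean())
k=near&(p.max(2)<60)&(W[...,2]<.015);print(k.sum(),cv2.minAreaRect(W[k][:,:2].astype(np.float32)),W[k][:,2].mean())
o=p.copy(); o[h]=(0,0,255); cv2.imwrite('pics/w1v.png',o)
```

```text
[ 0.56787521 -0.29001104  0.1651718 ] [-2.62506697 -1.70506048  0.00872501]
651 ((0.5739263892173767, -0.2960614562034607), (0.049111586064100266, 0.011830687522888184), 64.80119323730469) 0.03194874068814676
3789 ((0.5730682611465454, -0.2961658239364624), (0.11968334764242172, 0.08239872008562088), 65.53882598876953) 0.00925599218304504
```

View pics/w1v.png

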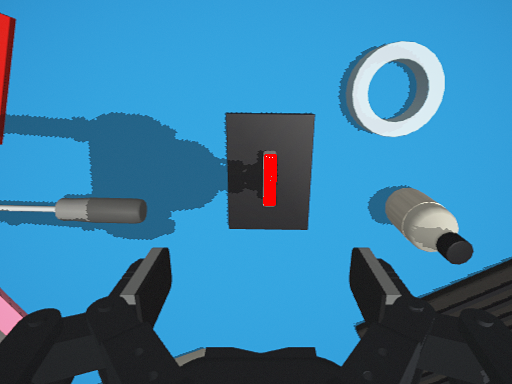

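The wrist view shows the bar at (269,180) on the black plate. The measured sizes, 119.7x82.4 and 49x12 mm, match. Descending to grip.

Emit:
step_arm --commands '[{"fingers": -0.6,"dx": -0.003,"dy": 0.0075,"dz": 0.05,"roll": 1},{"fingers": -0.6,"dx": -0.003,"dy": 0.0075,"dz": 0.1,"roll": 1},{"fingers": -0.6,"dx": -0.003,"dy": 0.0075,"dz": 0.135,"roll": 1},{"fingers": -0.6,"dx": -0.003,"dy": 0.0075,"dz": 0.154,"roll": 1},{"fingers": -0.6,"dx": -0.003,"dy": 0.0075,"dz": 0.154,"roll": 1},{"fingers": 1,"dx": -0.003,"dy": 0.0075,"dz": 0.154,"roll": 1},{"fingers": 1,"dx": -0.003,"dy": 0.0075,"dz": 0.154,"roll": 1},{"fingers": 1,"dx": -0.003,"dy": 0.0075,"dz": 0.154,"roll": 1}]' --squeeze 50

```text
time: 2.25
tool_pos: [0.5781, -0.2991, 0.0187]
tcp_rot: [2.649, 1.687, 0.001]
wrist_force: [-1.4, 0.3, 0.7]
width: 0.155
grip_force: 0.8
```

Emit:
step_arm --commands '[{"fingers": 1},{"fingers": 1}]'

```text
invalid input
```

Emit:
step_arm --commands '[{"fingers": 0.3,"dx": 0,"dy": 0,"dz": 0,"roll": 0},{"fingers": 0.3,"dx": 0,"dy": 0,"dz": 0.007,"roll": 0},{"fingers": 0.3,"dx": 0,"dy": 0,"dz": 0.007,"roll": 0},{"fingers": 1,"dx": 0,"dy": 0,"dz": 0.007,"roll": 0},{"fingers": 1,"dx": 0,"dy": 0,"dz": 0.007,"roll": 0},{"fingers": 1,"dx": 0,"dy": 0,"dz": 0.007,"roll": 0},{"fingers": 1,"dx": 0,"dy": 0,"dz": 0.007,"roll": 0}]' --squeeze 50

```text
time: 3.12
tool_pos: [0.5774, -0.2987, 0.01]
tcp_rot: [-2.649, -1.688, 0.0]
wrist_force: [0.0, -0.3, -1.7]
width: 0.13
grip_force: 51.0
```

Emit:
step_arm --commands '[{"fingers": 1,"dx": 0,"dy": 0,"dz": -0.04,"roll": 0},{"fingers": 1,"dx": 0,"dy": 0,"dz": -0.09,"roll": 0},{"fingers": 1,"dx": 0.04,"dy": -0.025,"dz": -0.11,"roll": -4},{"fingers": 1,"dx": 0.08,"dy": -0.05,"dz": -0.11,"roll": -10},{"fingers": 1,"dx": 0.12,"dy": -0.08,"dz": -0.11,"roll": -16},{"fingers": 1,"dx": 0.16,"dy": -0.11,"dz": -0.11,"roll": -22},{"fingers": 1,"dx": 0.2,"dy": -0.14,"dz": -0.11,"roll": -28},{"fingers": 1,"dx": 0.24,"dy": -0.165,"dz": -0.11,"roll": -28}]'

```text
time: 4.12
tool_pos: [0.5285, -0.01, 0.1201]
tcp_rot: [-2.161, -2.279, 0.0]
wrist_force: [-0.1, 0.3, -1.8]
width: 0.129
grip_force: 50.9
```

Run:
```python
from h import *
s=read_state();print(s['tool_pos'],s['tcp_rot'],s['wrist_force'],s['width'])
```

```text
[ 0.5284805  -0.00999522  0.12014264] [-2.16146565e+00 -2.27933408e+00  3.08280104e-04] [-0.05656874  0.33187065 -1.78916093] 0.12870520345175762
```

Run:
```python
from h import *
for n in('wrist','scene','side'): snap(n,n+'2')
a=cv2.imread('pics/wrist2.png');b=cv2.imread('pics/scene2.png')[165:245,240:360];c=cv2.imread('pics/side2.png')[170:320,170:290]
o=np.zeros((600,800,3),np.uint8);o[:384//1,:512]=a
b=cv2.resize(b,(432,288)) ;o[384:600,:324]=cv2.resize(b,(324,216));o[:360,512:800]=cv2.resize(c,(288,360))
cv2.imwrite('pics/c2.png',o)
```

```text
(no output)
```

View pics/c2.png

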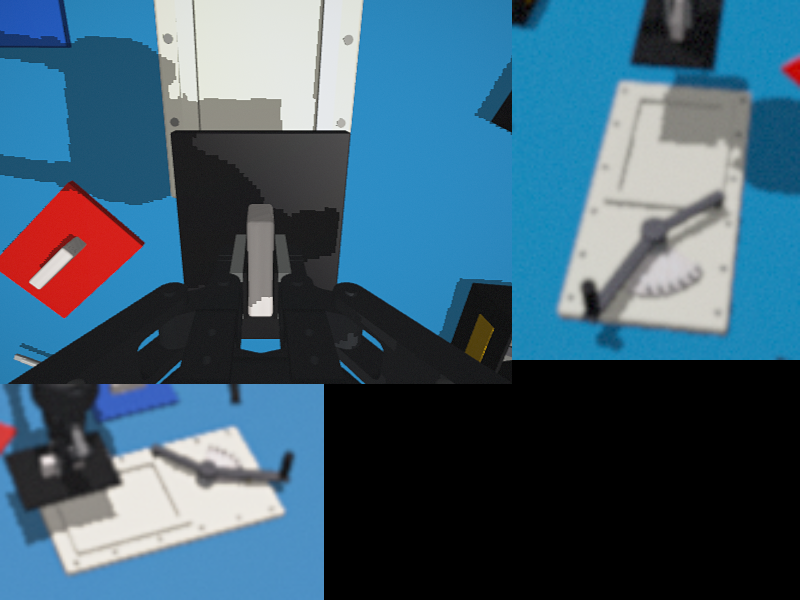

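Run:
```python
from h import *
a,b,c=[px2w('scene2',*q,.012)[:2] for q in((327,181.3),(345.6,212),(265.2,234.3))]
print('scene corners',a,b,c,np.linalg.norm(a-b),np.linalg.norm(b-c)); ctr=(a+c)/2; yv=(b-c)/np.linalg.norm(b-c); print('ctr',ctr,'yaw',np.degrees(np.arctan2(-yv[0],yv[1])),'nest',ctr-.05*yv)
w=lambda x,y,z:px2w('side2',170+(x-512)/2.4,170+y/2.4,z)[:2]
A,B,C,D=[w(*q,.012) for q in((618,82),(750,92),(727,331),(558,316))]
ctr=(A+B+C+D)/4; yv=(C+D-A-B); yv/=np.linalg.norm(yv); print('side',ctr,'yaw',np.degrees(np.arctan2(-yv[0],yv[1])),'nest',ctr-.05*yv,[np.linalg.norm(x) for x in(A-B,B-C,C-D,D-A)])
for n,q in(('slabL',(155,0)),('slabL2',(172,120)),('slabR',(363,0)),('slabR2',(351,120)),('nestL',(194,0)),('nestL2',(199,120)),('nestR',(322,0)),('nestR2',(316,120))):
    print(n,px2w('wrist2',*q,.012 if 's'==n[0] else .02),px2w('wrist2',*q)[2])
P=[px2w('wrist2',*q) for q in((180,140),(344,138),(260,225),(260,300))];print('plate z',P)
zt=np.mean([p[2] for p in P[:2]])
L,R=px2w('wrist2',172.5,134,zt),px2w('wrist2',350,132,zt);print(L,R,np.linalg.norm(L-R))
m=(L+R)/2; n=(L-R)[:2]; n/=np.linalg.norm(n); n=np.array([n[1],-n[0]]) # candidate y axis
print('plate yaw',np.degrees(np.arctan2(n[1],n[0])),'centre',m[:2]-.06*n,m[:2]+.06*n, read_state()['tool_pos'])
```

```text
scene corners [0.44443001 0.26424323] [0.58906932 0.27314937] [ 0.60246344 -0.01466053] 0.14491324500406014 0.2881213983467098
ctr [0.52344673 0.12479135] yaw 2.6645136107452476 nest [0.52577112 0.07484541]
side [0.51804278 0.12827498] yaw 3.1599435655668926 nest [0.52079896 0.07835101] [np.float64(0.1489599386543452), np.float64(0.28895596992470785), np.float64(0.14828668201673956), np.float64(0.289951978682144)]
slabL [0.44730819 0.12404459 0.012     ] 0.012434122863210106
slabL2 [0.45628702 0.04064829 0.012     ] 0.014617287128884604
slabR [0.59490956 0.13160401 0.012     ] 0.010550840691451457
slabR2 [0.59836598 0.04801746 0.012     ] 0.011793398941855271
nestL [0.47660862 0.12370252 0.02      ] 0.014340629275048311
nestL2 [0.47925075 0.04265772 0.02      ] 0.01906480043686473
nestR [0.56455721 0.12820682 0.02      ] 0.013107625610841611
nestR2 [0.56917383 0.04732174 0.02      ] 0.015206680414891344
plate z [array([0.48913828, 0.04419937, 0.11946697]), array([0.56527682, 0.04902523, 0.11907176]), array([0.5280448 , 0.01339504, 0.142072  ]), array([ 0.53001185, -0.02470237,  0.14242374])]
[0.48569896 0.04677419 0.11926936] [0.56761076 0.05195008 0.11926936] 0.08207516103885555
plate yaw 93.61563179230882 centre [ 0.53043863 -0.01051843] [0.52287109 0.10924271] [ 0.52873534 -0.00954079  0.12011858]
```

The wrist view shows the plate's front edge from (173,134) to (350,132) and the nest side walls at about x=194 and x=322 on the top row. Heights and sizes agree with the description. Moving above the nest.

Emit:
step_arm --commands '[{"fingers": 1,"dx": 0.045,"dy": -0.0015,"dz": 0,"roll": 0},{"fingers": 1,"dx": 0.087,"dy": -0.003,"dz": 0.02,"roll": 0},{"fingers": 1,"dx": 0.087,"dy": -0.003,"dz": 0.05,"roll": 0},{"fingers": 1,"dx": 0.087,"dy": -0.003,"dz": 0.07,"roll": 0},{"fingers": 1,"dx": 0.087,"dy": -0.003,"dz": 0.07,"roll": 0},{"fingers": 1,"dx": 0.087,"dy": -0.003,"dz": 0.07,"roll": 0}]'

```text
time: 5.03
tool_pos: [0.5228, 0.0745, 0.051]
tcp_rot: [2.163, 2.277, 0.001]
wrist_force: [-0.1, -0.0, -1.5]
width: 0.125
grip_force: 50.8
```

Run:
```python
from h import *
s=read_state();print(s['tool_pos'],s['tcp_rot'])
for n in('wrist','side','scene'): snap(n,n+'3')
a=cv2.imread('pics/wrist3.png')[0:260,110:410];c=cv2.imread('pics/side3.png')[185:265,200:280]
b=cv2.imread('pics/scene3.png')[170:250,250:350]
o=np.zeros((600,800,3),np.uint8);o[:390,:450]=cv2.resize(a,(450,390),interpolation=cv2.INTER_CUBIC);o[:350,450:800]=cv2.resize(c,(350,350),interpolation=cv2.INTER_CUBIC)
o[400:600,:250]=cv2.resize(b,(250,200))
cv2.imwrite('pics/c3.png',o)
```

```text
[0.52282702 0.07452518 0.05098027] [2.16308610e+00 2.27722777e+00 1.06961853e-03]
```

View pics/c3.png

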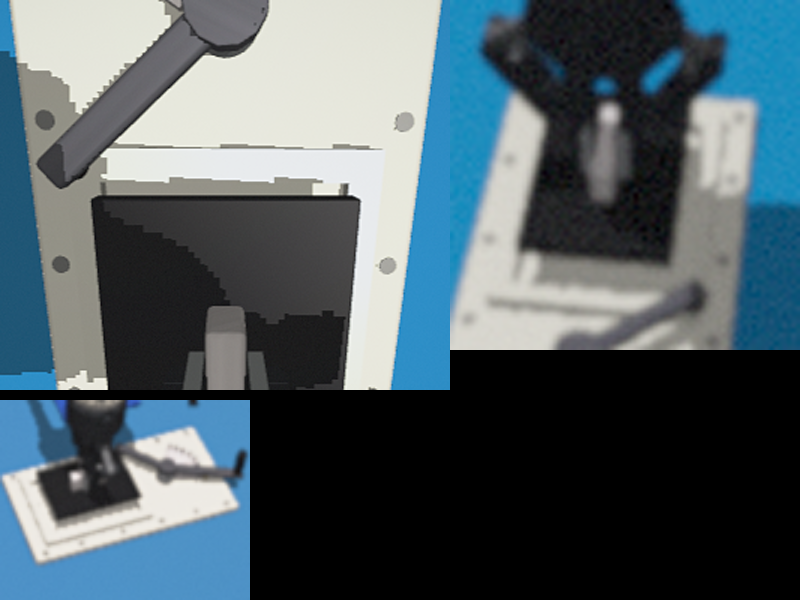

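Run:
```python
from h import *
f='wrist3';w=lambda x,y,z:px2w(f,110+x/1.5,y/1.5,z).round(4)
for n,q in (('outL',(105,148,.02)),('outR',(383,150,.02)),('inL',(104,182,.02)),('inR',(347,184,.02)),('outL z12',(105,148,.012)),('innerfloorL',(104,193,.012))): print(n,w(*q), px2w(f,110+q[0]/1.5,q[1]/1.5).round(4))
print([px2w(f,110+x/1.5,y/1.5)[2].round(4) for x,y in((240,160),(240,172),(240,188),(240,205),(365,220),(80,220))])
p=load(f)[0];d=load(f)[1]
print(p[95:135,270].tolist()); print(p[124:126,165:190].mean(2).tolist());print(p[124:126,330:350].mean(2).tolist())
zt=px2w(f,250,140)[2];L,R=w(92,199,zt),w(360,199,zt);print('plate',zt,L,R,np.linalg.norm(L-R),px2w(f,262,235))
```

```text
outL [0.4767 0.1458 0.02  ] [0.481  0.1467 0.0376]
outR [0.5768 0.1501 0.02  ] [0.5763 0.1502 0.0214]
inL [0.476  0.1337 0.02  ] [0.4763 0.1339 0.0213]
inR [0.5654 0.1375 0.02  ] [0.5656 0.1374 0.0193]
outL z12 [0.4747 0.1454 0.012 ] [0.481  0.1467 0.0376]
innerfloorL [0.4738 0.1286 0.012 ] [0.4751 0.1293 0.0172]
[np.float64(0.0213), np.float64(0.0211), np.float64(0.0132), np.float64(0.0504), np.float64(0.0214), np.float64(0.0218)]
[[230, 239, 239], [139, 150, 152], [132, 142, 145], [117, 127, 130], [217, 214, 210], [239, 237, 233], [237, 235, 233], [237, 235, 232], [237, 235, 232], [237, 235, 232], [237, 235, 232], [237, 235, 232], [237, 235, 232], [237, 235, 232], [237, 235, 232], [237, 235, 232], [237, 235, 232], [237, 235, 232], [237, 235, 232], [237, 235, 233], [237, 235, 232], [237, 235, 232], [237, 235, 233], [238, 236, 233], [242, 239, 236], [212, 211, 208], [140, 150, 151], [134, 146, 146], [134, 145, 147], [134, 144, 147], [134, 145, 146], [135, 145, 147], [135, 145, 147], [137, 148, 149], [142, 154, 155], [60, 63, 63], [19, 21, 18], [23, 23, 25], [37, 35, 35], [64, 64, 65]
[... 980 characters left out ...]
333333333333, 79.33333333333333, 73.33333333333333, 188.66666666666666, 240.66666666666666, 235.33333333333334, 234.66666666666666, 234.33333333333334, 234.66666666666666, 234.66666666666666, 234.66666666666666], [228.66666666666666, 228.66666666666666, 228.66666666666666, 228.66666666666666, 229.66666666666666, 234.0, 209.66666666666666, 140.66666666666666, 126.33333333333333, 90.66666666666667, 81.66666666666667, 73.0, 190.0, 240.66666666666666, 235.66666666666666, 234.66666666666666, 234.33333333333334, 234.33333333333334, 234.66666666666666, 234.66666666666666]]
plate 0.050092848755192626 [0.4796 0.132  0.0501] [0.5621 0.1361 0.0501] 0.08260181596066761 [0.52350203 0.0933027  0.07306582]
```

The wrist crop shows the nest's inner front edge at crop row 181 and its side edges at about columns 100 and 348. The plate's front edge is at row 199. The plate is about 1.5 mm too far forward, so I correct that and lower.

Emit:
step_arm --commands '[{"fingers": 1,"dx": -0.0015,"dy": -0.0005,"dz": 0.006,"roll": 0},{"fingers": 1,"dx": -0.0015,"dy": -0.0005,"dz": 0.014,"roll": 0},{"fingers": 1,"dx": -0.0015,"dy": -0.0005,"dz": 0.02,"roll": 0},{"fingers": 1,"dx": -0.0015,"dy": -0.0005,"dz": 0.024,"roll": 0},{"fingers": 1,"dx": -0.0015,"dy": -0.0005,"dz": 0.028,"roll": 0},{"fingers": 1,"dx": -0.0015,"dy": -0.0005,"dz": 0.028,"roll": 0}]'

```text
time: 5.92
tool_pos: [0.5217, 0.0737, 0.0222]
tcp_rot: [2.162, 2.279, 0.0]
wrist_force: [-0.6, -0.1, -2.1]
width: 0.128
grip_force: 51.0
```

Emit:
step_arm --commands '[{"fingers": 1,"dx": 0,"dy": 0,"dz": 0.001,"roll": 0},{"fingers": 1,"dx": 0,"dy": 0,"dz": 0.001,"roll": 0},{"fingers": 0.4,"dx": 0,"dy": 0,"dz": 0.001,"roll": 0},{"fingers": 0.4,"dx": 0,"dy": 0,"dz": 0.001,"roll": 0},{"fingers": 0.4,"dx": 0,"dy": 0,"dz": -0.03,"roll": 0},{"fingers": 0.4,"dx": 0,"dy": 0,"dz": -0.08,"roll": 0},{"fingers": 0.4,"dx": 0,"dy": 0,"dz": -0.12,"roll": 0},{"fingers": 0.4,"dx": 0,"dy": 0,"dz": -0.12,"roll": 0}]'

```text
time: 6.92
tool_pos: [0.525, 0.074, 0.1466]
tcp_rot: [2.158, 2.275, 0.01]
wrist_force: [0.8, 0.3, -0.5]
width: 0.299
grip_force: 0.0
```

Run:
```python
from h import *
s=read_state();print(s['tool_pos'],s['tcp_rot'])
p,d=snap('wrist','wrist4')
f='wrist4'
for v in range(40,380,20):
    print(v,[int(1000*px2w(f,u,v)[2]) if np.isfinite(px2w(f,u,v)[2]) else -1 for u in range(150,370,15)])
```

```text
[0.5249924  0.07397574 0.14664414] [2.1584414  2.27462572 0.01045589]
40 [1, 11, 13, 13, 12, 13, 41, 43, 42, 12, 13, 12, 13, 12, 0]
60 [1, 1, 13, 13, 13, 38, 37, 13, 12, 13, 12, 12, 12, 11, 0]
80 [1, 1, 13, 14, 39, 13, 13, 12, 12, 13, 13, 12, 12, 1, 0]
100 [1, 1, 39, 39, 20, 21, 20, 20, 20, 21, 20, 20, 13, 0, 1]
120 [1, 1, 13, 21, 20, 21, 21, 21, 21, 20, 21, 20, 13, 1, 0]
140 [1, 0, 13, 20, 21, 21, 21, 21, 21, 21, 21, 21, 12, 0, 1]
160 [0, 1, 13, 21, 21, 20, 21, 44, 21, 21, 21, 20, 12, 1, 0]
180 [1, 0, 13, 22, 20, 21, 21, 44, 20, 21, 20, 21, 13, 0, 1]
200 [1, 1, 13, 21, 13, 21, 21, 44, 21, 21, 21, 21, 13, 1, 1]
220 [1, 1, 12, 19, 13, 20, 20, 20, 21, 21, 20, 21, 12, 1, 0]
240 [1, 1, 1, 13, 14, 157, 13, 13, 13, 14, 158, 20, 11, 0, 0]
260 [1, 1, 1, 12, 169, 176, 13, 13, 13, 13, 176, 169, 1, 0, 0]
280 [1, 1, 1, 191, 192, 185, 1, 0, 1, 1, 186, 193, 191, 1, 1]
300 [202, 200, 195, 202, 202, 185, 1, 1, 0, 1, 199, 203, 202, 196, 202]
320 [207, 203, 217, 217, 218, 1, 1, 1, 1, 1, 215, 218, 218, 202, 204]
340 [204, 203, 225, 225, 225, 1, 1, 1, 1, 1, 225, 225, 225, 224, 204]
360 [208, 1, 230, 230, 231, 225, 225, 225, 225, 225, 231, 231, 231, 231, 205]
```

View pics/wrist4.png

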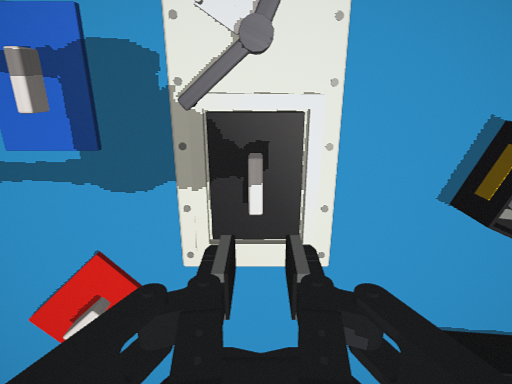

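The wrist view shows the plate flush in the nest, with both plate and rim at about z=20 mm. Next I look at the lever and sector from above.

Emit:
step_arm --commands '[{"fingers": 0.2,"dx": 0.05,"dy": 0,"dz": -0.02,"roll": 0},{"fingers": 0.2,"dx": 0.1,"dy": 0,"dz": -0.02,"roll": 0},{"fingers": 0.2,"dx": 0.12,"dy": 0,"dz": -0.02,"roll": 0},{"fingers": 0.2,"dx": 0.12,"dy": 0,"dz": -0.02,"roll": 0},{"fingers": 0.2,"dx": 0.12,"dy": 0,"dz": -0.02,"roll": 0}]'

```text
time: 7.6
tool_pos: [0.5146, 0.1924, 0.161]
tcp_rot: [-2.162, -2.278, 0.004]
wrist_force: [0.2, -0.4, 0.2]
width: 0.4
grip_force: 0.0
```

Run:
```python
from h import *
s=read_state();print(s['tool_pos'],s['tcp_rot'])
p,d=snap('wrist','wrist5')
print(w2px('wrist5',[.5144,.1937,.012]),w2px('wrist5',[.549,.283,.078]))
cv2.imwrite('pics/c5.png',cv2.resize(p[20:260,120:440],(800,600),interpolation=cv2.INTER_CUBIC))
```

```text
[0.51458281 0.19244887 0.16102348] [-2.16213092 -2.27844298  0.00383264]
[259.74241019 170.9305298 ] [316.52695747  72.34278999]
```

View pics/c5.png

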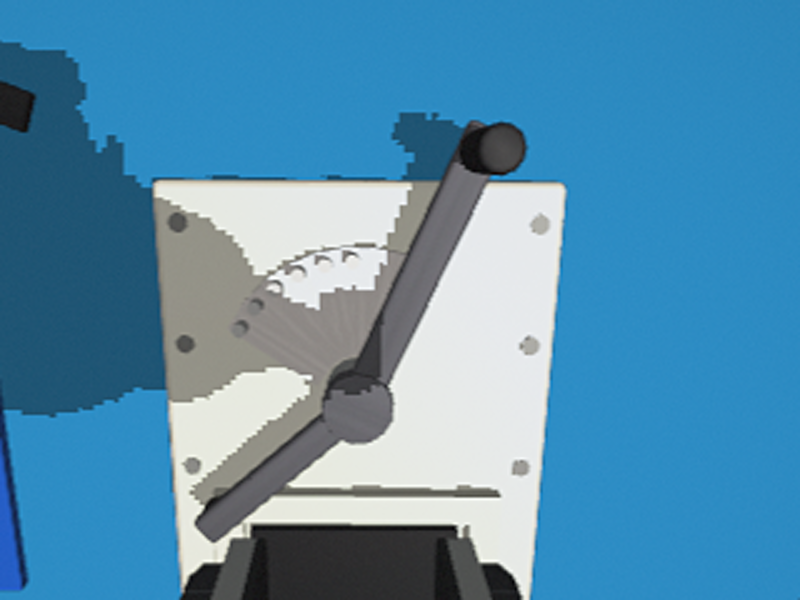

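The crop shows the post top at (500,148), the hub at (357,408), and pins 1 to 6 at (351,257), (323,262), (298,271), (275,288), (255,307), (239,328).

```bash
cat > fit.py <<'E'
from h import *
from scipy.optimize import least_squares
f='wrist5';U=lambda x,y:(120+x/2.5,20+y/2.5)
pins=[(351,257),(323,262),(298,271),(275,288),(255,307),(239,328)]
th=np.array([1.502,1.702,1.902,2.102,2.302,2.502])
print('pin depth z',[round(px2w(f,*U(*q))[2],4) for q in pins])
for z in(.018,.022,.026,.03):
    W=np.array([px2w(f,*U(*q),z)[:2] for q in pins])
    g=lambda s:(s[:2]+.05*np.c_[np.cos(th+s[2]),np.sin(th+s[2])]-W).ravel()
    r=least_squares(g,[.514,.194,.05]); print(z,r.x.round(4),np.abs(r.fun).max().round(4))
hub=px2w(f,*U(357,408));post=px2w(f,*U(500,148),.078);print('hub',hub,px2w(f,*U(357,408),.042),'post',post,px2w(f,*U(500,148))[2])
E
python3 fit.py
```

```text
pin depth z [np.float64(0.0276), np.float64(0.0281), np.float64(0.028), np.float64(0.0283), np.float64(0.0284), np.float64(0.0287)]
0.018 [0.5179 0.1904 0.1836] 0.0008
0.022 [0.5182 0.191  0.1836] 0.0006
0.026 [0.5185 0.1916 0.1836] 0.0003
0.03 [0.5188 0.1922 0.1836] 0.0005
hub [0.5173653  0.19122724 0.04361021] [0.51739967 0.19072518 0.042     ] post [0.55185739 0.27872355 0.078     ] 0.07866962420921861
```

Emit:
step_arm --commands '[{"fingers": -0.4,"dx": 0.03,"dy": 0.015,"dz": 0,"roll": 8},{"fingers": -0.4,"dx": 0.06,"dy": 0.03,"dz": 0,"roll": 16},{"fingers": -0.4,"dx": 0.084,"dy": 0.042,"dz": 0,"roll": 24.5},{"fingers": -0.4,"dx": 0.084,"dy": 0.042,"dz": 0.03,"roll": 24.5},{"fingers": -0.4,"dx": 0.084,"dy": 0.042,"dz": 0.05,"roll": 24.5},{"fingers": -0.4,"dx": 0.084,"dy": 0.042,"dz": 0.05,"roll": 24.5},{"fingers": -0.4,"dx": 0.084,"dy": 0.042,"dz": 0.05,"roll": 24.5}]'

```text
time: 8.52
tool_pos: [0.5532, 0.279, 0.1127]
tcp_rot: [2.597, 1.767, 0.001]
wrist_force: [0.5, 0.5, 0.5]
width: 0.699
grip_force: 0.0
```

Run:
```python
from h import *
s=read_state();print(s['tool_pos'],s['tcp_rot'])
snap('wrist','wrist6');p,d,K,T=load('wrist6');Ti=np.linalg.inv(T)
v,u=np.mgrid[0:384,0:512];r=np.stack([(u-K[0,2])/K[0,0]*d,-(v-K[1,2])/K[1,1]*d,-d],-1)
W=r@Ti[:3,:3].T+Ti[:3,3]
m=(np.hypot(W[...,0]-.552,W[...,1]-.279)<.02)&(W[...,2]>.073)&(W[...,2]<.084)&(d>0)
q=W[m];print(m.sum(),q.mean(0),cv2.minEnclosingCircle(q[:,:2].astype(np.float32)),u[m].mean(),v[m].mean())
```

```text
[0.55317245 0.27900105 0.11272963] [2.59746116e+00 1.76691499e+00 5.72321046e-04]
400 [0.55288681 0.28014583 0.07844446] ((0.5522968173027039, 0.27924033999443054), 0.007222086191177368) 257.685 220.09
```

The post centre measures (0.5525, 0.2797) at z=0.078, with the TCP within 1 mm of it. Descending and pinching.

Emit:
step_arm --commands '[{"fingers": -0.2,"dx": 0.001,"dy": -0.001,"dz": 0.03,"roll": 0},{"fingers": -0.2,"dx": 0.001,"dy": -0.001,"dz": 0.058,"roll": 0},{"fingers": -0.2,"dx": 0.001,"dy": -0.001,"dz": 0.068,"roll": 0},{"fingers": 1,"dx": 0.001,"dy": -0.001,"dz": 0.068,"roll": 0},{"fingers": 1,"dx": 0.001,"dy": -0.001,"dz": 0.068,"roll": 0},{"fingers": 1,"dx": 0.001,"dy": -0.001,"dz": 0.068,"roll": 0},{"fingers": 1,"dx": 0.001,"dy": -0.001,"dz": 0.068,"roll": 0},{"fingers": 1,"dx": 0.001,"dy": -0.001,"dz": 0.068,"roll": 0}]' --squeeze 60

```text
time: 9.57
tool_pos: [0.5526, 0.2817, 0.046]
tcp_rot: [-2.596, -1.768, -0.003]
wrist_force: [-4.9, 1.2, 6.2]
width: 0.149
grip_force: 58.7
```

Emit:
step_arm --commands '[{"fingers": 1,"dx": -0.0001,"dy": -0.0048,"dz": -0.001,"roll": -2.9},{"fingers": 1,"dx": -0.0005,"dy": -0.0097,"dz": -0.001,"roll": -5.7},{"fingers": 1,"dx": -0.0011,"dy": -0.0145,"dz": -0.001,"roll": -8.6},{"fingers": 1,"dx": -0.0019,"dy": -0.0192,"dz": -0.001,"roll": -11.5},{"fingers": 1,"dx": -0.003,"dy": -0.0239,"dz": -0.001,"roll": -14.3},{"fingers": 1,"dx": -0.0043,"dy": -0.0286,"dz": -0.001,"roll": -17.2},{"fingers": 1,"dx": -0.0059,"dy": -0.0332,"dz": -0.001,"roll": -20.1},{"fingers": 1,"dx": -0.0076,"dy": -0.0377,"dz": -0.001,"roll": -22.9}]'

```text
time: 10.58
tool_pos: [0.5165, 0.2885, 0.0462]
tcp_rot: [2.192, 2.248, 0.008]
wrist_force: [3.3, 1.4, -3.3]
width: 0.145
grip_force: 58.5
```

```bash
cat > ang.py <<'E'
from h import *
s=read_state();p=s['tool_pos'][:2]-[.5176,.1914];a=np.arctan2(p[1],p[0]);r=s['tcp_rot'];F=s['wrist_force']
print('R',np.hypot(*p).round(4),'delta',(a-1.201).round(3),'toolx-68.5deg',(np.degrees(2*np.arctan2(r[1],r[0]))%360-68.5).round(2),'Frad',(F[:2]@[np.cos(a),np.sin(a)]).round(1),'Ftan ccw',(F[:2]@[-np.sin(a),np.cos(a)]).round(1),'Fz',F[2].round(1),s['grip_force'],s['width'],s['tool_pos'])
E
python3 ang.py
```

```text
R 0.0971 delta 0.381 toolx-68.5deg 22.95 Frad 1.4 Ftan ccw -3.3 Fz -3.3 58.539966344833374 0.1451494742172161 [0.51653744 0.2884828  0.04617847]
```

Emit:
step_arm --commands '[{"fingers": 1,"dx": -0.0001,"dy": -0.0039,"dz": 0,"roll": -2.3},{"fingers": 1,"dx": -0.0003,"dy": -0.0077,"dz": 0,"roll": -4.6}]'

```text
time: 10.82
tool_pos: [0.5092, 0.2882, 0.0462]
tcp_rot: [2.1, 2.334, 0.009]
wrist_force: [5.4, 2.8, -4.3]
width: 0.141
grip_force: 58.5
```

Emit:
step_arm --commands '[{"fingers": 1,"dx": -0.0001,"dy": -0.0039,"dz": 0,"roll": -2.3},{"fingers": 1,"dx": -0.0003,"dy": -0.0077,"dz": 0,"roll": -4.6}]'

```text
time: 11.08
tool_pos: [0.5008, 0.2872, 0.0462]
tcp_rot: [2.005, 2.417, 0.007]
wrist_force: [2.9, 2.7, -3.7]
width: 0.142
grip_force: 58.6
```

```bash
python3 ang.py
```

```text
R 0.0972 delta 0.543 toolx-68.5deg 32.15 Frad 2.1 Ftan ccw -3.4 Fz -3.7 58.63932430744171 0.1418937530506203 [0.50082025 0.28715516 0.04620177]
```

Emit:
step_arm --commands '[{"fingers": 1,"dx": -0.0001,"dy": -0.0039,"dz": 0,"roll": -2.3},{"fingers": 1,"dx": -0.0003,"dy": -0.0077,"dz": 0,"roll": -4.6}]'

```text
time: 11.32
tool_pos: [0.4939, 0.2858, 0.0462]
tcp_rot: [1.906, 2.495, 0.009]
wrist_force: [5.9, 3.2, -6.4]
width: 0.139
grip_force: 58.4
```

Emit:
step_arm --commands '[{"fingers": 1,"dx": -0.0001,"dy": -0.0039,"dz": 0,"roll": -2.3},{"fingers": 1,"dx": -0.0003,"dy": -0.0077,"dz": 0,"roll": -4.6}]'

```text
time: 11.58
tool_pos: [0.486, 0.2836, 0.0462]
tcp_rot: [1.805, 2.57, 0.008]
wrist_force: [2.7, 4.6, -3.2]
width: 0.147
grip_force: 58.8
```

```bash
python3 ang.py
```

```text
R 0.0974 delta 0.7 toolx-68.5deg 41.34 Frad 3.5 Ftan ccw -4.0 Fz -3.2 58.755433559417725 0.14700309396542213 [0.48602321 0.28355862 0.04617171]
```

Emit:
step_arm --commands '[{"fingers": 1,"dx": -0.0001,"dy": -0.0039,"dz": 0,"roll": -2.3},{"fingers": 1,"dx": -0.0003,"dy": -0.0077,"dz": 0,"roll": -4.6}]'

```text
time: 11.82
tool_pos: [0.4787, 0.2807, 0.0462]
tcp_rot: [1.7, 2.64, 0.008]
wrist_force: [3.2, 5.4, -3.5]
width: 0.146
grip_force: 58.7
```

Emit:
step_arm --commands '[{"fingers": 1,"dx": -0.0001,"dy": -0.0039,"dz": 0,"roll": -2.3}]'

```text
time: 11.95
tool_pos: [0.4756, 0.2794, 0.0462]
tcp_rot: [1.647, 2.673, 0.01]
wrist_force: [4.0, 7.5, -6.5]
width: 0.146
grip_force: 58.5
```

Emit:
step_arm --commands '[{"fingers": 1,"dx": -0.0001,"dy": -0.0039,"dz": 0,"roll": -2.3}]'

```text
time: 12.08
tool_pos: [0.4721, 0.2777, 0.0462]
tcp_rot: [1.593, 2.705, 0.01]
wrist_force: [3.5, 7.1, -5.1]
width: 0.147
grip_force: 58.6
```

Emit:
step_arm --commands '[{"fingers": 1,"dx": -0.0001,"dy": -0.0039,"dz": 0,"roll": -2.3}]'

```text
time: 12.2
tool_pos: [0.4682, 0.2756, 0.0462]
tcp_rot: [1.539, 2.738, 0.008]
wrist_force: [1.3, 5.3, -2.8]
width: 0.143
grip_force: 58.8
```

```bash
python3 ang.py
```

```text
R 0.0976 delta 0.9 toolx-68.5deg 52.82 Frad 3.9 Ftan ccw -3.8 Fz -2.8 58.817963004112244 0.14258317473725254 [0.46822971 0.27555041 0.04615174]
```

Emit:
step_arm --commands '[{"fingers": 1,"dx": -0.0001,"dy": -0.0026,"dz": 0,"roll": -1.5},{"fingers": 1,"dx": -0.0003,"dy": -0.0048,"dz": 0,"roll": -2.8},{"fingers": 1,"dx": -0.0003,"dy": -0.0048,"dz": 0,"roll": -2.8},{"fingers": 1,"dx": -0.0003,"dy": -0.0048,"dz": 0,"roll": -2.8}]'

```text
time: 12.7
tool_pos: [0.4641, 0.273, 0.0462]
tcp_rot: [1.474, 2.774, 0.008]
wrist_force: [0.7, 7.3, -3.3]
width: 0.144
grip_force: 58.8
```

```bash
python3 ang.py
python3 - <<'E'
from h import *
for n in('side','wrist','scene'): snap(n,n+'7')
a=cv2.imread('pics/side7.png')[190:320,180:290];b=cv2.imread('pics/wrist7.png')
c=cv2.imread('pics/scene7.png')[165:245,240:360]
o=np.zeros((600,800,3),np.uint8);o[:520,:440]=cv2.resize(a,(440,520),interpolation=cv2.INTER_CUBIC);o[:270,440:]=cv2.resize(b,(360,270));o[280:520,440:800]=cv2.resize(c,(360,240),interpolation=cv2.INTER_CUBIC)
cv2.imwrite('pics/c7.png',o)
E
```

```text
R 0.0976 delta 0.951 toolx-68.5deg 55.54 Frad 5.7 Ftan ccw -4.6 Fz -3.3 58.82035732269287 0.14444009435565458 [0.46406282 0.2729618  0.04617883]
```

View pics/c7.png

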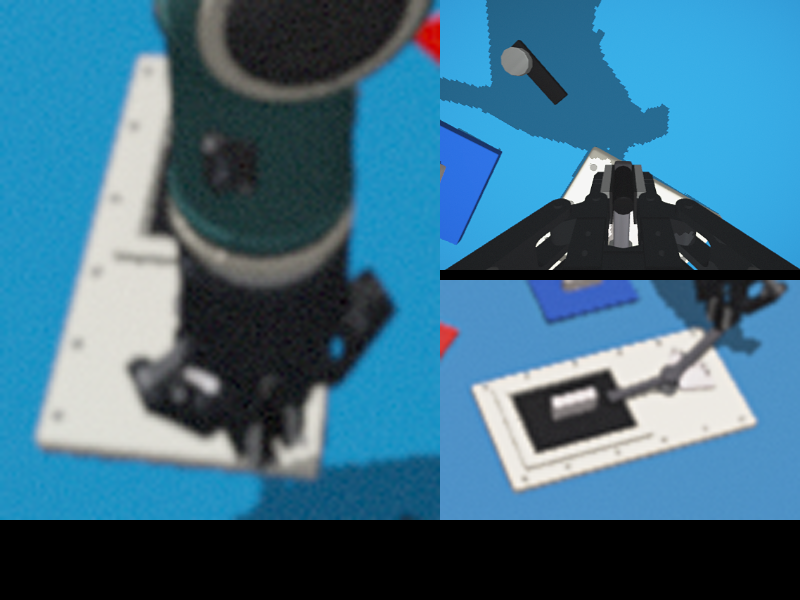

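The plate sits in the nest with the clamp finger over its edge at (612,398), and the lever is held past the third click. A last 1 mm nudge towards midway, then hand in.

Emit:
step_arm --commands '[{"fingers": 1,"dx": 0,"dy": -0.001,"dz": 0,"roll": -0.5},{"fingers": 1,"dx": 0,"dy": -0.001,"dz": 0,"roll": -0.5},{"fingers": 1,"dx": 0,"dy": -0.001,"dz": 0,"roll": -0.5},{"fingers": 1,"dx": 0,"dy": -0.001,"dz": 0,"roll": -0.5}]'

```text
time: 13.35
tool_pos: [0.4634, 0.2725, 0.0462]
tcp_rot: [1.461, 2.78, 0.008]
wrist_force: [1.6, 8.1, -2.2]
width: 0.15
grip_force: 58.8
```

```bash
python3 ang.py; python3 -c "
from workcell import *
print(finish_job())"
```

```text
R 0.0976 delta 0.959 toolx-68.5deg 56.04 Frad 5.9 Ftan ccw -5.8 Fz -2.2 58.7976336479187 0.15005732818253478 [0.46338182 0.27251638 0.04619228]
the job is handed in; nothing more can be done
None
```

The job is handed in at 13.4 s: the black plate lies flush in the nest, and the gripper is holding the lever about 0.96 rad from home, roughly midway between pins 3 and 4 (three clicks); I touched nothing else on the bench.

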